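# Pump up the vacuum holding base

## Task

The plaster tile on the vacuum base has to be held fast for carving. With shut fingertips, push the lock arm's upright post so that its tongue swings clear from under the pump knob, then press the knob down in full strokes, letting it spring right back up after each, until the brass indicator pin stands fully out of its gauge; finish with the knob up. Grasp and lift nothing, keep off the pin, and leave the tile on the pad, the one beside the base, and the jar and tin just behind it where they are.

Things in the scene. Friction and masses are not known exactly. Their poses are not given: they have to be found in the camera images.
- vac_base: The vacuum base: grey painted plate 110 (x) x 225 (y) mm, top 22 mm above the table, fixed to the table. Origin: centre of its underside, on the table. In its frame: pump barrel (48 mm across, its collar 51 mm, top at z 80) at x 0, y -30; lock pivot at x 0, y -80; indicator gauge (steel, 30 mm across, top at z 62) at x -34, y +18; round holding pad (80 mm across, top at z 32) at x 0, y +68. It stands at various places and is turned up to 0.4 rad about the vertical.
- knob_top (a point): Centre of the flat top of the black pump knob (44 mm across, 14 mm thick), 120 mm above the table when up; its axis is vertical. It moves down with the knob.
- pump_plunger (a joint): How far the knob is pressed down, m: 0 up, 0.024 fully down at a hard stop. A spring pushes it back up; pressing takes about 5 N at first and 14 N at the bottom. With the lock tongue under the knob it stops after 3 mm.
- lock_pivot (a point): Point on the vertical pivot axis of the lock arm, 91 mm above the table.
- lock_post (a point): Centre of the top of the lock arm's upright thumb post: a steel post 12 mm across, rising from 87 mm (top of the arm's flat bar) to 120 mm above the table, 55 mm from the pivot axis. At the arm's other end, 20 to 40 mm from the pivot, the tongue (10 mm wide, 22 mm high) lies under the knob.
- lock_arm (a joint): Lock arm angle, rad, anticlockwise from above. At 0 the post points along the base's -y from the pivot and the tongue is under the knob; pushing the post towards the base's +x (away from the robot) increases it, up to a stop at 1.5. The tongue is free of the knob from 0.6; it counts as swung clear beyond 0.8. Starts between 0 and 0.25. Turns with light friction (about 1 N at the post) and stays where left.
- pin_slide (a joint): How far the indicator pin has risen, m. It starts between 0 and 0.012. Every full stroke of the knob lifts it to the next step of a 6 mm ratchet (0.006, 0.012, 0.018, 0.024, 0.030) and it stays there (up to 2 mm lower after a slightly short stroke); 0.030 is fully out and further strokes do nothing. A stroke counts if the knob goes down to within 3 mm of the stop and then comes back up to within 2 mm of the top.
- indicator_pin: Brass indicator pin, 10 mm across, upright in the gauge on the robot's side of the base. Its tip stands 2 mm above the gauge when fully in, 32 mm above it (94 mm above the table) when fully out; a dark ring round its foot then shows above the gauge. Origin: on the pin's axis, 64 mm below its tip.
- pad_centre (a point): Centre of the holding pad's top, 32 mm above the table.
- plaster_tile: Loose plaster tile 44 x 55 x 11 mm lying on the holding pad. Origin: centre of its underside.
- glass_jar: Loose jar with a screw lid, 69 mm across, 84 mm high, behind the base (or in the tin's place). Origin: centre of its underside.
- paint_tin: Loose paint tin 78 mm across, 77 mm high, behind the base (or in the jar's place). Origin: centre of its underside.
- spare_tile: Loose plaster tile 42 x 52 x 15 mm on the table beside the pad end of the base. Origin: centre of its underside.
Not all that is in view belongs to the job. Leave any blue or turquoise look-alike of the plaster_tile alone.

How it is judged:
By the outcome, as a careful person would: the job done as asked, in the order asked, and still so for the second after the job is handed in, with the robot touching nothing.
It also fails if it takes over 48 s, if anything falls off the work surface, if the arm or the gripper's body presses on something with over 40 N, if the wrist force passes 120 N, or if a joint passes its speed limit or range.

## Robot

A 6-joint arm with a two-finger parallel gripper is mounted at the origin on a cart in front of the work surface, level with it; the furniture and walls round the work are solid. World frame = base frame: x ahead of the robot, y to its left, z up, the work surface at z = 0. Lengths are in mm, angles in degrees, forces in N, time in s.
With the tool pointing down it reaches from about 350 to 850 mm from the base axis. Payload 8.1 kg.
Tool frame: the origin (TCP) lies between the finger pads; the fingertips stand 22 mm ahead of it and the grasp point (between the pads) lies 3 mm ahead of it; z points along the fingers, y is the line along which they close (so a half turn about z gives the same grasp; the last joint's range is limited). The gripper opens to 85 mm and grips with 20 to 120 N. Pads are 22 mm wide; open, the fingers measure 114 mm over their backs; the gripper's body (76 mm by 85 mm) begins 54 mm behind the grasp point. The pads swing forward as they close: fully open they stand 13 mm farther back than shut.
Start: joints at [-74.622, 7.471, 85.268, -0, 87.261, -4.893], TCP at [207.899, -562.835, 253.292] pointing down, gripper open.
Joint ranges: [-169.43, 169.43], [-51.17, 129.36], [1.28, 143.12], [-76.62, 256.62], [0, 156.53], [-152.29, 152.29]. Speed limits (degrees/s): [136.94, 136.94, 159.86, 180, 180, 180].

## Interface

Orientations are given as [roll, pitch, yaw] about the fixed x, y, z axes, in that order (R = Rz(yaw) Ry(pitch) Rx(roll)).
In Python, from bench import r, vision gives the robot as it stands.
- The arm moves only by the tool step_arm, never from a script. Its argument "targets" is a list that holds one entry, the list of rows, each a list of 6 numbers: the shift along the world's x, y, z in mm, then the turn, a rotation vector about the world's x, y, z in rad. In form: [[[x, y, z, rx, ry, rz], ...]]. A call has 1 to 12 rows; each row is the pose to reach, as a shift and turn from the pose commanded when the call began; what a row does not reach only later rows make up. A row lasts 1/12 s, in which the tool goes at most 41.7 mm and 7.16 degrees, less where a joint would pass 70% of its speed; a pose out of reach is approached as far as the arm can. A call with a gripper value outside its range is refused whole. "fingers" is the gripper's target within -1 to 1 (shut at 1, half-way at 0, fully open at -1), set as the call begins (left out, the last holds). The fingers move at their own pace and stop on an object; "newtons" is the grip in N (left out, the last holds). Time passes only in rows, so rows that repeat a pose let the fingers close. It gives the time, the measured TCP pose, the force, the opening and the grip force at its end, in the units of the state.
- r.sense(): the state, without advancing time (a new reading comes with each control period).
- vision.snapshot(name): name is "scene" or "top"; returns a dict with "img" (480x640x3 uint8, blue, green, red), "mtx" (3x3 intrinsics, pixels), "D" ([k1, k2, p1, p2, k3] as OpenCV has them; the pictures are not rectified), "eye" and "attitude" of the camera in the world. Camera axes: x right, y up, looking along -z (the intrinsics and any distortion apply to the point x, -y, -z); pixel columns grow to the right and rows downward; lengths in mm; the calibration is good to about 2 mm. A picture is of the moment at which its call begins. There is no depth.
- r.hand_in(): hands the job in; it is judged then, once.
The state is a dict: "time": time; "joint_pos": joint angles; "qd": joint speeds; "joint_efforts": joint torques, N m; "tool_pos": TCP position; "tcp_rot": TCP orientation; "ft_force": force on the tool from outside, world axes, zero at the start; "wrist_torque": the same for the moment, N m; "finger_gap": finger opening in mm; "grip_force": force on a finger pad.
Only numpy, scipy, OpenCV 4.12 (cv2) and the standard library are available. Lean on these libraries where they do the work, as an engineer would, in place of code of your own. Each camera call takes 0.05 s, during which the arm holds its last target. There are 200 camera calls.

## Working session

There is one attempt and no reset: what is moved stays moved. The work goes in short steps, Python scripts to look and compute and a tool call to move; the robot and the scene stay as the last step left them, time stands still between calls to the robot, and variables do not carry over. Pictures are saved under pics/ and viewed, at most 10 in all, crops included, and the job is handed in when it is done.

Besides the shell and the picture viewer there is one more tool, called after "Request:" by a JSON object that holds its "method" and its "body", one argument or row to a line. step_arm: Moves the arm, as the interface text tells. Its arguments: {"type":"object","properties":{"targets":{"type":"array"},"fingers":{"type":"number"},"newtons":{"type":"number"}},"required":["targets"]}

```bash
mkdir -p pics
cat > h.py <<'E'
import numpy as np, cv2
from scipy.spatial.transform import Rotation as R
def cam(s):
    a=np.array(s["attitude"],float)
    M=a if a.shape==(3,3) else (R.from_euler('xyz',a,degrees=True).as_matrix() if a.size==3 else R.from_quat(a).as_matrix())
    return M,np.array(s["eye"],float)
def ray(s,px,z):
    M,e=cam(s)
    u=cv2.undistortPoints(np.array([[px]],float),np.array(s["mtx"]),np.array(s["D"]))[0,0]
    d=M@np.array([u[0],-u[1],-1]); return e+d*(z-e[2])/d[2]
def proj(s,P):
    M,e=cam(s); c=(np.atleast_2d(P)-e)@M; c=c*[1,-1,-1]
    return cv2.projectPoints(c.reshape(-1,1,3),np.zeros(3),np.zeros(3),np.array(s["mtx"]),np.array(s["D"]))[0][:,0]
E
python3 - <<'E'
from bench import r,vision
import cv2,pickle
for n in("scene","top"):
    s=vision.snapshot(n);cv2.imwrite(f"pics/{n}0.png",s["img"]);pickle.dump(s,open(n+"0.pkl","wb"))
    print(n,s["eye"],s["attitude"])
print(r.sense())
E
```

```text
scene [103.20691031 397.60157293 917.38048031] [ 4.17961141e+01 -1.38901950e-01 -1.40342421e+02]
top [ 510.52614047 -152.35511299  960.8324505 ] [  3.37694997  -1.21127504 -89.12294867]
{'time': 0.1, 'joint_pos': array([-7.46223480e+01,  7.51120078e+00,  8.53236995e+01, -9.52936073e-04,
        8.72631045e+01, -4.89250340e+00]), 'qd': array([-0.05800804, -0.15749953, -0.10653217, -0.06744143, -0.0725744 ,
        0.03650136]), 'joint_efforts': array([ 9.57253724e-04, -5.70952249e+01, -5.01941228e+01, -1.79304134e-04,
        8.04205280e-03,  1.45411661e-05]), 'tool_pos': array([ 207.76375441, -562.37743922,  252.33861575]), 'tcp_rot': array([-1.79902271e+02, -7.41018884e-03,  2.02701954e+01]), 'ft_force': array([0.78695718, 0.18114926, 0.14696135]), 'wrist_torque': array([ 1.11002982e-02,  4.31851527e-02, -1.74980880e-05]), 'grip_force': 0.0, 'finger_gap': 85.17593297454138}
```

View pics/scene0.png

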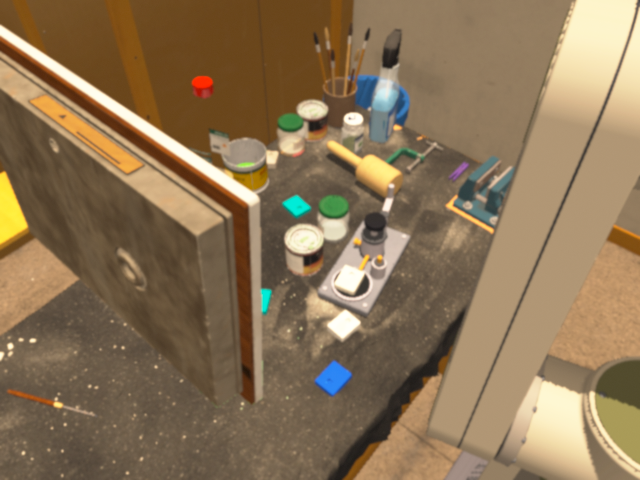

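View pics/top0.png

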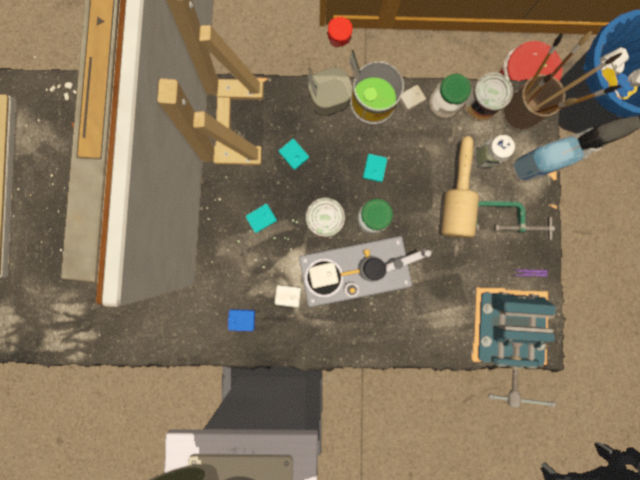

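The scene view shows the base near (370,265), with the knob at (375,222). In the top view the knob is near (373,268), the post near (427,254) and the pin near (352,290). I'll enlarge both.

Run:
```python
import cv2,numpy as np
a=cv2.imread("pics/top0.png")[225:315,290:440]; b=cv2.imread("pics/scene0.png")[175:315,310:420]
cv2.imwrite("pics/tc.png",cv2.resize(a,None,fx=5.33,fy=5.33,interpolation=2)[:, :800])
cv2.imwrite("pics/sc.png",cv2.resize(b,None,fx=4.2,fy=4.2,interpolation=2))
```

```text
(no output)
```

View pics/tc.png

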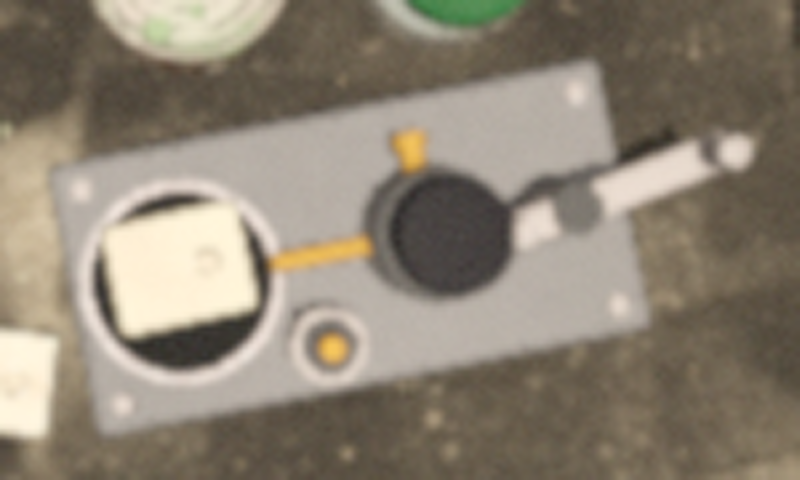

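View pics/sc.png

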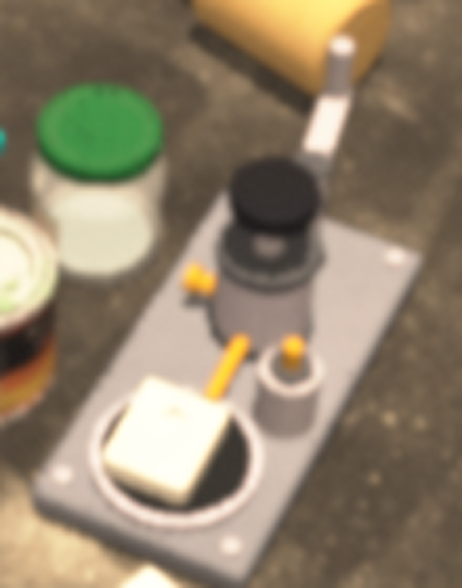

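The top crop shows the plate corners at (52,170), (597,62), (648,325) and (100,437). The knob top is at (450,235), the post top at (738,152), the pivot at (578,208) and the pin tip at (333,349). In the scene crop the knob top is at (275,193), the post top at (342,47) and the pin tip at (293,343), with about 8 mm showing.

Run:
```python
import pickle,numpy as np
from h import *
t=pickle.load(open("top0.pkl","rb"));s=pickle.load(open("scene0.pkl","rb"))
T=lambda x,y,z:ray(t,(x/5.33+289.6,y/5.33+224.6),z)
S=lambda x,y,z:ray(s,(x/4.2+309.6,y/4.2+174.6),z)
C=[T(*p,22) for p in((52,170),(597,62),(648,325),(100,437))]
c=np.mean(C,0);print("corners",np.round(C),"centre",c.round(1),[np.linalg.norm(C[i]-C[i-1]).round(1) for i in range(4)])
ey=(C[0]+C[3]-C[1]-C[2])[:2];yaw=np.arctan2(-ey[0],ey[1]);print("yaw",np.degrees(yaw),yaw)
Rm=np.array([[np.cos(yaw),-np.sin(yaw)],[np.sin(yaw),np.cos(yaw)]])
for n,p in dict(knob=(0,-30),piv=(0,-80),gauge=(-34,18),pad=(0,68)).items():print(n,(c[:2]+Rm@p).round(1))
print("T knob",T(450,235,120),"post",T(738,152,120),"piv",T(578,208,93),"pin",T(333,349,72))
print("S knob",S(275,193,120),"post",S(342,47,120),"pin",S(293,343,72))
d=(T(738,152,120)-T(578,208,93))[:2];print(np.linalg.norm(d),np.arctan2(*(Rm.T@d)*[1,-1]))
print("jar/tin T",ray(t,(377,215),84),ray(t,(325,217),77))
print("board top corners px?", S(0,0,0)[:0])
```

```text
corners [[ 524. -118.   22.]
 [ 571. -334.   22.]
 [ 466. -355.   22.]
 [ 419. -138.   22.]] centre [ 495.1 -236.3   22. ] [np.float64(106.9), np.float64(221.6), np.float64(106.4), np.float64(221.7)]
yaw 12.176078885101148 0.21251266652757536
knob [ 501.5 -265.6]
piv [ 512.  -314.5]
gauge [ 458.1 -225.8]
pad [ 480.8 -169.8]
T knob [ 501.85193103 -262.99941814  120.        ] post [ 532.99100792 -365.94446867  120.        ] piv [ 512.18795962 -313.66798668   93.        ] pin [ 458.09877387 -225.75736593   72.        ]
S knob [ 499.48400896 -259.17426637  120.        ] post [ 532.08731814 -360.40351795  120.        ] pin [ 460.75075784 -226.0679329    72.        ]
56.26364179293836 0.1662189834350716
jar/tin T [ 608.23959263 -272.73207451   84.        ] [ 603.15636183 -169.35260929   77.        ]
board top corners px? []
```

Request:
{"method": "step_arm", "body": {
  "targets": [
    [[20,12,-5,0,0,0],[45,28,-15,0,0,0],[75,47,-25,0,0,0],[105,66,-35,0,0,0],[135,86,-45,0,0,0],[165,105,-55,0,0,0],[195,124,-65,0,0,0],[225,143,-75,0,0,0],[250,160,-82,0,0,0],[270,172,-88,0,0,0],[280,180,-93,0,0,0],[283,181,-93,0,0,0]]
  ],
  "fingers": 1,
  "newtons": 40
}}

```text
time: 1.1
tool_pos: [491.6, -379.6, 158.3]
tcp_rot: [-179.8, 0.1, 20.4]
ft_force: [0.8, -1.1, -0.7]
finger_gap: -0.2
grip_force: 0.0
```

Request:
{"method": "step_arm", "body": {
  "targets": [
    [[0,0,-12,0,0,0],[0,0,-25,0,0,0],[0,0,-36,0,0,0],[0,0,-40,0,0,0],[0,0,-40,0,0,0],[0,0,-40,0,0,0]]
  ]
}}

```text
time: 1.6
tool_pos: [490.0, -382.2, 119.7]
tcp_rot: [-179.9, 0.0, 20.2]
ft_force: [0.3, 0.2, 0.6]
finger_gap: -0.1
grip_force: 0.0
```

Run:
```python
from bench import r,vision
import cv2,pickle
from h import *
a=[]
for n,(x,y,w,h) in dict(top=(290,190,150,125),scene=(310,130,150,125)).items():
    s=vision.snapshot(n);pickle.dump(s,open(n+"1.pkl","wb"))
    a.append(cv2.resize(s["img"][y:y+h,x:x+w],(400,333),interpolation=2))
cv2.imwrite("pics/c1.png",np.hstack(a))
q=r.sense();print(q["time"],q["tool_pos"],q["tcp_rot"],q["ft_force"],q["finger_gap"])
# arc plan: arm frame angle change -> tool shift relative to now
piv=np.array([512,-314.]);p0=np.array([490.9,-381.8])
t=np.array([np.cos(.38),np.sin(.38)])
pc=p0+t*30-0   # about contact
for k in range(0,11):
    a=np.radians(6*k); Rm=np.array([[np.cos(a),-np.sin(a)],[np.sin(a),np.cos(a)]])
    print(k,(piv+Rm@(pc-piv)-p0).round(1),round(a,3))
```

```text
1.7 [ 490.93708709 -382.45670179  121.00123987] [ 1.79946792e+02 -2.64625808e-02  2.02377367e+01] [-0.40109771 -0.67639672  0.85693283] -0.512284668061936
0 [27.9 11.1] 0.0
1 [33.7 12.1] 0.105
2 [39.5 13.8] 0.209
3 [45. 16.] 0.314
4 [50.3 18.8] 0.419
5 [55.3 22.1] 0.524
6 [59.9 25.9] 0.628
7 [64.  30.2] 0.733
8 [67.7 34.9] 0.838
9 [70.9 40. ] 0.942
10 [73.6 45.3] 1.047
```

View pics/c1.png

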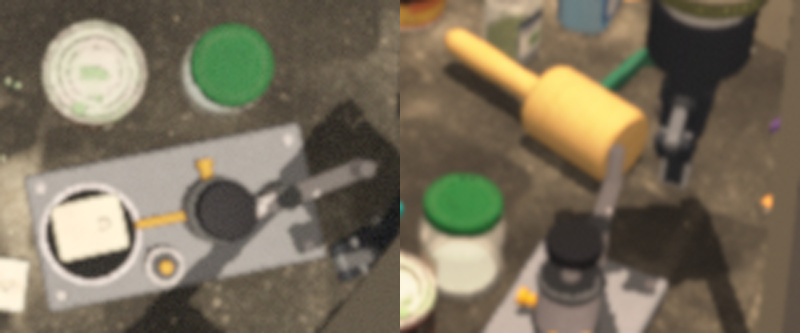

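The left crop (top view) shows the shut fingers at about (355,250), on the robot's side of the post at (368,168) and clear of everything. Next I'll push along an arc about the pivot.

Request:
{"method": "step_arm", "body": {
  "targets": [
    [[8,3,0,0,0,0],[18,7,0,0,0,0],[28,11,0,0,0,0],[33.5,12,0,0,0,0.1],[39.5,14,0,0,0,0.2],[45,16,0,0,0,0.31],[50,19,0,0,0,0.42],[55,22,0,0,0,0.52],[60,26,0,0,0,0.63],[64,30,0,0,0,0.73],[67.5,35,0,0,0,0.84],[71,40,0,0,0,0.94]]
  ]
}}

```text
time: 2.7
tool_pos: [563.4, -341.3, 120.6]
tcp_rot: [179.9, 0.0, 74.5]
ft_force: [-1.5, -0.2, -0.2]
finger_gap: -0.1
grip_force: 0.7
```

Request:
{"method": "step_arm", "body": {
  "targets": [
    [[1.5,2.5,0,0,0,0.05],[1.5,2.5,0,0,0,0.05],[1.5,2.5,0,0,0,0.05]]
  ]
}}

```text
time: 2.95
tool_pos: [564.4, -338.6, 120.4]
tcp_rot: [180.0, 0.0, 77.0]
ft_force: [0.5, -0.0, 0.1]
finger_gap: -0.1
grip_force: 0.0
```

Run:
```python
from bench import r,vision
import cv2,pickle
from h import *
a=[]
for n,(x,y,w,h) in dict(top=(290,190,150,125),scene=(310,130,150,125)).items():
    s=vision.snapshot(n);pickle.dump(s,open(n+"2.pkl","wb"))
    a.append(cv2.resize(s["img"][y:y+h,x:x+w],(400,333),interpolation=2))
cv2.imwrite("pics/c2.png",np.hstack(a))
q=r.sense();print(q["time"],q["tool_pos"],q["tcp_rot"],q["ft_force"])
```

```text
3.05 [ 563.8697049  -339.06131223  120.33099344] [ 1.79990135e+02 -2.76934259e-03  7.69151303e+01] [ 0.77209385 -1.15939444 -0.29297719]
```

View pics/c2.png

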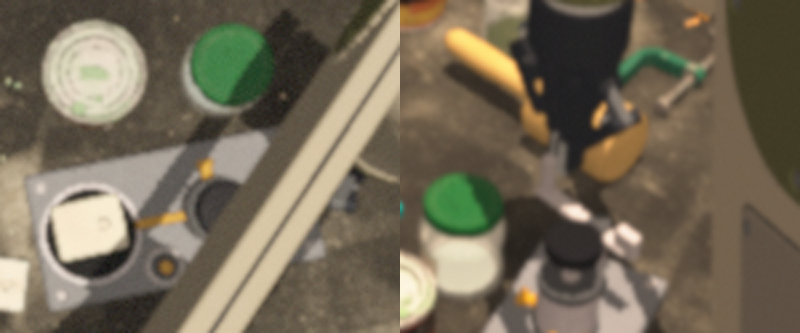

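The right crop shows the tongue swung out to (620,240), well clear of the knob at (573,240). Next I'll back off, rise and go over the knob.

Request:
{"method": "step_arm", "body": {
  "targets": [
    [[-2,-8,0,0,0,0],[-5,-20,0,0,0,0],[-6,-26,10,0,0,0],[-6,-26,32,0,0,0],[-7,-26,52,0,0,0],[-14,-10,56,0,0,0],[-25,12,56,0,0,0],[-38,36,56,0,0,0],[-50,57,56,0,0,0],[-59,71,56,0,0,0],[-62.4,75.8,53,0,0,0],[-62.4,75.8,46,0,0,0]]
  ]
}}

```text
time: 4.05
tool_pos: [501.3, -264.0, 168.0]
tcp_rot: [179.8, 0.1, 77.0]
ft_force: [0.0, -0.4, -0.3]
finger_gap: 0.4
grip_force: 0.0
```

Request:
{"method": "step_arm", "body": {
  "targets": [
    [[0,0,-8,0,0,0],[0,0,-16,0,0,0],[0,0,-24,0,0,0],[0,0,-32,0,0,0],[0,0,-40,0,0,0],[0,0,-46,0,0,0],[0,0,-49,0,0,0],[0,0,-49,0,0,0]]
  ]
}}

```text
time: 4.72
tool_pos: [501.2, -264.4, 118.1]
tcp_rot: [180.0, 0.0, 77.0]
ft_force: [-5.1, 1.0, 12.6]
finger_gap: -0.1
grip_force: 6.3
```

Request:
{"method": "step_arm", "body": {
  "targets": [
    [[0,0,-1.5,0,0,0],[0,0,-2.5,0,0,0],[0,0,-2.5,0,0,0]]
  ]
}}

```text
time: 4.97
tool_pos: [501.5, -264.6, 117.9]
tcp_rot: [180.0, 0.1, 77.0]
ft_force: [-13.3, 5.2, 29.6]
finger_gap: 0.2
grip_force: 14.7
```

Request:
{"method": "step_arm", "body": {
  "targets": [
    [[0,0,8,0,0,0],[0,0,16,0,0,0],[0,0,25,0,0,0],[0,0,34,0,0,0],[0,0,34,0,0,0],[0,0,34,0,0,0]]
  ]
}}

```text
time: 5.47
tool_pos: [501.2, -263.7, 148.6]
tcp_rot: [180.0, -0.0, 77.0]
ft_force: [0.4, 0.2, 0.5]
finger_gap: 0.4
grip_force: 0.0
```

Request:
{"method": "step_arm", "body": {
  "targets": [
    [[0,0,-8,0,0,0],[0,0,-16,0,0,0],[0,0,-24,0,0,0],[0,0,-30,0,0,0],[0,0,-33,0,0,0],[0,0,-33,0,0,0],[0,0,-33,0,0,0]]
  ]
}}

```text
time: 6.05
tool_pos: [501.9, -264.1, 117.9]
tcp_rot: [179.9, 0.1, 77.0]
ft_force: [-7.1, 3.7, 25.4]
finger_gap: -0.0
grip_force: 12.4
```

Request:
{"method": "step_arm", "body": {
  "targets": [
    [[0,0,8,0,0,0],[0,0,16,0,0,0],[0,0,25,0,0,0],[0,0,33,0,0,0],[0,0,33,0,0,0],[0,0,33,0,0,0]]
  ]
}}

```text
time: 6.55
tool_pos: [500.5, -263.2, 147.7]
tcp_rot: [-179.9, -0.0, 77.0]
ft_force: [0.4, 1.1, -0.2]
finger_gap: -0.1
grip_force: 0.0
```

Request:
{"method": "step_arm", "body": {
  "targets": [
    [[0,0,-8,0,0,0],[0,0,-16,0,0,0],[0,0,-24,0,0,0],[0,0,-30,0,0,0],[0,0,-33,0,0,0],[0,0,-33,0,0,0],[0,0,-33,0,0,0]]
  ]
}}

```text
time: 7.13
tool_pos: [501.5, -263.8, 117.9]
tcp_rot: [179.9, 0.0, 77.0]
ft_force: [-8.4, 5.5, 27.3]
finger_gap: 0.1
grip_force: 13.7
```

Request:
{"method": "step_arm", "body": {
  "targets": [
    [[0,0,8,0,0,0],[0,0,16,0,0,0],[0,0,25,0,0,0],[0,0,33,0,0,0],[0,0,33,0,0,0],[0,0,33,0,0,0]]
  ]
}}

```text
time: 7.63
tool_pos: [500.5, -263.2, 147.7]
tcp_rot: [-179.9, -0.0, 77.0]
ft_force: [-0.4, 0.5, -0.9]
finger_gap: -0.1
grip_force: 0.0
```

Run:
```python
from bench import r,vision
import cv2,pickle
from h import *
s=vision.snapshot("scene");pickle.dump(s,open("scene3.pkl","wb"))
cv2.imwrite("pics/c3.png",cv2.resize(s["img"][180:320,310:430],None,fx=4.2,fy=4.2,interpolation=2))
q=r.sense();print(q["time"],q["tool_pos"],q["ft_force"])
for z in(64,70,76,82,88,94):print(z,((proj(s,[458.5,-226,z])[0]-[309.6,179.6])*4.2).round())
```

```text
7.6833 [ 500.28215975 -263.06805748  147.30161773] [-0.07470347 -0.91560591 -0.23558573]
64 [295. 336.]
70 [297. 327.]
76 [298. 319.]
82 [299. 311.]
88 [300. 302.]
94 [301. 294.]
```

View pics/c3.png

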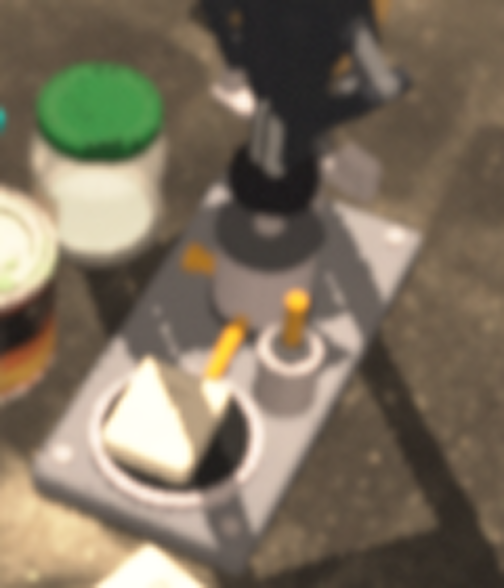

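The pin tip is now at about (297,298), roughly 88–91 mm up, and no dark ring shows at its foot. I'll do two more full strokes; extra ones do no harm.

Request:
{"method": "step_arm", "body": {
  "targets": [
    [[0,0,-8,0,0,0],[0,0,-16,0,0,0],[0,0,-24,0,0,0],[0,0,-30,0,0,0],[0,0,-33,0,0,0],[0,0,-33,0,0,0],[0,0,-33,0,0,0]]
  ]
}}

```text
time: 8.27
tool_pos: [501.5, -263.8, 117.9]
tcp_rot: [179.9, 0.0, 77.0]
ft_force: [-8.9, 5.2, 27.1]
finger_gap: -0.0
grip_force: 13.0
```

Request:
{"method": "step_arm", "body": {
  "targets": [
    [[0,0,8,0,0,0],[0,0,16,0,0,0],[0,0,25,0,0,0],[0,0,33,0,0,0],[0,0,33,0,0,0],[0,0,33,0,0,0]]
  ]
}}

```text
time: 8.77
tool_pos: [500.7, -263.3, 148.0]
tcp_rot: [-179.9, -0.0, 77.0]
ft_force: [-0.1, 0.6, -0.7]
finger_gap: 0.1
grip_force: 0.0
```

Request:
{"method": "step_arm", "body": {
  "targets": [
    [[0,0,-8,0,0,0],[0,0,-16,0,0,0],[0,0,-24,0,0,0],[0,0,-30,0,0,0],[0,0,-33,0,0,0],[0,0,-33,0,0,0],[0,0,-33,0,0,0]]
  ]
}}

```text
time: 9.35
tool_pos: [501.6, -263.9, 117.9]
tcp_rot: [179.9, 0.0, 77.0]
ft_force: [-8.9, 4.2, 25.7]
finger_gap: -0.2
grip_force: 13.3
```

Request:
{"method": "step_arm", "body": {
  "targets": [
    [[0,0,8,0,0,0],[0,0,16,0,0,0],[0,0,25,0,0,0],[0,0,33,0,0,0],[0,0,48,0,0,0],[0,0,68,0,0,0],[0,0,83,0,0,0],[0,0,83,0,0,0],[0,0,83,0,0,0]]
  ]
}}

```text
time: 10.1
tool_pos: [501.0, -263.5, 198.2]
tcp_rot: [-180.0, -0.0, 77.0]
ft_force: [0.3, -0.8, -1.0]
finger_gap: -0.0
grip_force: 0.0
```

Run:
```python
from bench import r,vision
import cv2,pickle
from h import *
s=vision.snapshot("scene");o=pickle.load(open("scene3.pkl","rb"))
f=lambda i:cv2.resize(i[225:285,355:405],(400,480),interpolation=2)
cv2.imwrite("pics/c4.png",np.hstack([f(o["img"]),f(s["img"])]))
cv2.imwrite("pics/c5.png",cv2.resize(s["img"][175:350,300:430],None,fx=3.4,fy=3.4,interpolation=2))
q=r.sense();print(q["time"],q["tool_pos"],q["ft_force"])
for z in(62,88,94):print(z,((proj(s,[458.5,-226,z])[0]-[354.6,224.6])*8).round())
```

```text
10.15 [ 500.39492556 -263.17217333  197.17748787] [-0.18764647 -0.27059982  0.32579891]
62 [202. 284.]
88 [211. 215.]
94 [213. 199.]
```

View pics/c4.png

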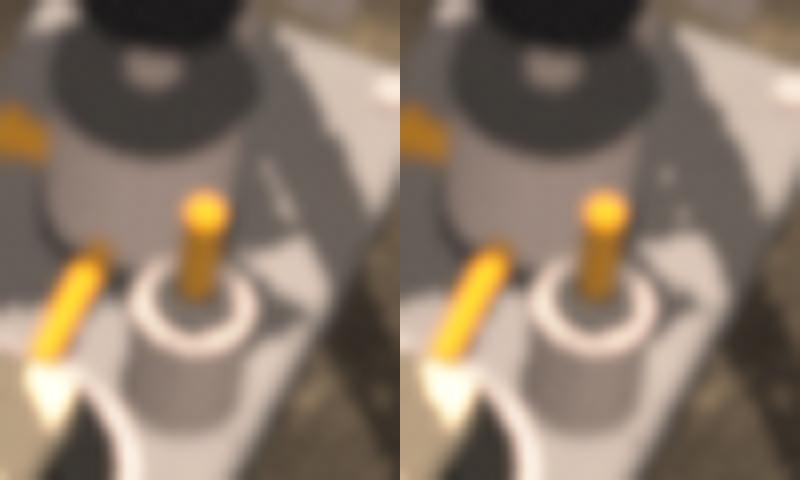

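View pics/c5.png

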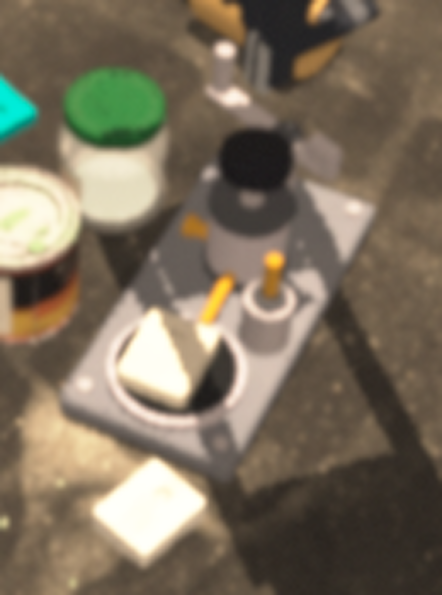

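The tip is at (205,213) in the left view and (605,213) in the right, so two more full strokes did not move it. It stands about 84 px above the gauge top, which is the full 32 mm. In the wider view the knob is up, the tongue is clear, and the tile, jar and tin look unmoved. I'm handing in.

```bash
python3 -c "
from bench import r
print(r.hand_in())"
```

```text
the job is handed in; nothing more can be done
None
```

I swung the lock tongue clear and gave the knob five full strokes. In the last pictures the pin stands fully out and the knob is up, with nothing else seen to move; the job is handed in.

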